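# Set the hub bearing nut

## Task

Check that the trailer hub is cold: take the yellow thermometer out of its black stand, hold it upright and still, nose down, about 6 cm above the black spot on the red hub's flange for two seconds, then stand it back in its stand and let it go. Then screw the brass nut on the hub clockwise until it bottoms out, back it off a quarter turn, and finish while still holding the nut in your grip there. Leave the other things on the bench where they are.

Things in the scene. Friction and masses are not known exactly. Their poses are not given: they have to be found in the camera images.
- nut_mid (a point): Knurled round brass nut on top of the red hub, 48 mm diameter, 36 mm high; this point is on its axis, half-way up, about 138 mm above the bench. Axis vertical. Grip it from above across its diameter, at any yaw, with 40 N or more so that it does not slip. A steel spindle 23 mm thick stands 17 mm out of the nut's top.
- nut (a joint): Turn of the nut on its thread in rad: 0 = bottomed out against a hard stop (the nut's white line is then over the white mark on the barrel), growing as it is unscrewed, anticlockwise seen from above; starts 1.2 to 2.4 rad from the stop and cannot be unscrewed beyond 3.4. It turns stiffly (about 0.12 N m), stays where it is left and rises only 3 mm a turn.
- hub: Red trailer hub, fixed, on a 170 mm square plate; origin on the bench on the nut's axis, x axis towards the black spot and the white mark on the barrel. Round flange 170 mm across, its top 50 mm above the bench, with five studs 12 mm thick and 28 mm high on a 64 mm radius, the nearest at 36 degrees either side of the spot. Above it the barrel, 76 mm wide, top at 110 mm, then a 40 mm wide spacer up to 120 mm, under the nut.
- spot (a point): Matt black round spot, 30 mm across, on top of the flange, 64 mm from the nut's axis, 51 mm above the bench; this point is its centre.
- thermometer: Yellow pen-shaped infrared thermometer, loose, round, 120 mm long, 0.15 kg: black nose 22 mm thick for the first 42 mm, then a yellow body 32 mm thick. Origin at the centre of the nose's end, z axis along it towards the other end. Starts upright, nose down, in the stand.
- thermo_grip (a point): Point on the thermometer's axis to grip it at: 80 mm from the nose's end, 40 mm below its top, where it is 32 mm thick.
- thermo_nose (a point): Centre of the end of the thermometer's nose, where it looks out along its own axis.
- socket (a point): Black stand, 90 x 90 x 50 mm high, fixed on the bench, with one round hole 27 mm wide and 40 mm deep in the middle of its top. This point is the centre of the hole's floor, 10 mm above the bench; the nose's end rests here when it is home.
- tray: Blue open tray 140 x 140 x 35 mm, fixed; holds two bearing rings. Origin under its centre.
- race: Bystander: steel ring 60 mm wide, in the tray.
- cone: Bystander: dark ring 52 mm wide, in the tray.
- wrench: Bystander: wrench lying on the bench.
- grease: Bystander: red jar, 84 mm wide, 85 mm high.
- grease_cap: Bystander: aluminium dust cap, 60 mm wide, 30 mm high.
- carton: Bystander: cardboard box 120 x 90 x 70 mm.
- spray: Bystander: spray can 56 mm wide, 160 mm high.
There are look-alikes about, which are no part of the job. Leave any orange look-alike of the hub alone.

How it is judged:
By the outcome, as a careful person would: the job done as asked, in the order asked, and still so for the second after the job is handed in, while the arm keeps its last pose, push and grip.
It also fails if it takes over 64 s, if anything falls off the work surface, if the arm or the gripper's body presses on something with over 40 N, if the wrist force passes 120 N, or if a joint passes its speed limit or range.

## Robot

A 7-joint arm with a two-finger parallel gripper is mounted at the origin on the work surface. World frame = base frame: x ahead of the robot, y to its left, z up, the work surface at z = 0. Lengths are in mm, angles in rad, forces in N, time in s.
With the tool pointing down it reaches from about 400 to 875 mm from the base axis. Payload 4.4 kg.
Tool frame: the origin (TCP) lies midway between the tips of the shut fingers; the grasp point (between the pads) lies 19 mm behind it; z points along the fingers, y is the line along which they close (so a half turn about z gives the same grasp; the last joint's range is limited). The gripper opens to 85 mm and grips with 20 to 120 N. Pads are 22 mm wide; open, the fingers measure 114 mm over their backs; the gripper's body (76 mm by 85 mm) begins 54 mm behind the grasp point. The pads swing forward as they close: fully open they stand 13 mm farther back than shut.
Start: joints at [-1.294, 0.628, 0.038, 1.517, -0.027, 0.996, -0.02], TCP at [218.458, 612.204, 231.313] pointing down, gripper open.
Joint ranges: [-3.06, 3.06], [-0.37, 2.12], [-1.25, 1.32], [0.18, 2.47], [-1.1, 4.24], [0.23, 1.98], [-2.94, 2.94]. Speed limits (rad/s): [2.57, 2.57, 3.14, 3.14, 3.14, 3.14, 3.14].

## Interface

Orientations are given as [roll, pitch, yaw] about the fixed x, y, z axes, in that order (R = Rz(yaw) Ry(pitch) Rx(roll)).
In Python, from cell import ctrl gives the robot as it stands.
- The arm moves only by the shell command python3 -m handwheel 'ROWS'. ROWS is JSON, a list of rows, each a list of 3 entries, a list of its own where there are three numbers: the turn, a rotation vector about the tool's x, y, z in degrees, then the shift along the tool's x, y, z in m, then the closure, from 0 (fully open) to 1 (shut). A call has 1 to 5 rows; each row shifts and turns the commanded pose from where the row before left it, along the tool's axes as they then stand; what a row does not reach is not made up. A row lasts 1/12 s, in which the tool goes at most 41.7 mm and 7.16 degrees, less where a joint would pass 70% of its speed; a pose out of reach is approached as far as the arm can. A call is refused whole if a number of a shift passes 0.0417 or a number of a turn 7.16, either way. A call with a gripper value outside its range is refused whole. The fingers move at their own pace and stop on an object; the grip force is fixed at half the most. Time passes only in rows, so rows that do not move let the fingers close. It gives the time, the measured TCP pose, the force, the opening and the grip force at its end, in the units of the state.
- ctrl.read_state(): the state, without advancing time (a new reading comes with each control period).
- ctrl.get_image(name): name is "side" or "top"; returns a dict with "pixels" (480x640x3 uint8, red, green, blue), "fx", "fy", "cx", "cy" (pixels), "k1" (the pictures are not rectified: a ray, as slopes to the right and down, at radius r is drawn at 1 + k1 r^2 times it, then the intrinsics apply), "pose" (4x4, takes a point from camera to world coordinates). Camera axes: x right, y up, looking along -z (the intrinsics and any distortion apply to the point x, -y, -z); pixel columns grow to the right and rows downward; lengths in mm; the calibration is good to about 2 mm. A picture is of the moment at which its call begins. There is no depth.
- ctrl.finish_job(): hands the job in; it is judged then, once.
The state is a dict: "clock": time; "qpos": joint angles; "qd": joint speeds; "tau": joint torques, N m; "eef_pos": TCP position; "tool_rot": TCP orientation; "force": force on the tool from outside, world axes, zero at the start; "torque": the same for the moment, N m; "width": finger opening in mm; "gripper_force": force on a finger pad.
Only numpy, scipy, OpenCV 4.12 (cv2) and the standard library are available. Lean on these libraries where they do the work, as an engineer would, in place of code of your own. Each camera call takes 0.05 s, during which the arm holds its last target. There are 200 camera calls.

## Working session

There is one attempt and no reset: what is moved stays moved. The work goes in short steps, Python scripts to look and compute and a shell command to move; the robot and the scene stay as the last step left them, time stands still between calls to the robot, and variables do not carry over. Pictures are saved under pics/ and viewed, at most 10 in all, crops included, and the job is handed in when it is done.

```bash
ls; mkdir -p pics; cat > h.py <<'E'
import numpy as np, cv2
from cell import ctrl
def snap(n,tag):
    d=ctrl.get_image(n); cv2.imwrite(f'pics/{tag}.png',d['pixels'][:,:,::-1]); np.save(f'pics/{tag}.npy',d,allow_pickle=True); return d
def load(tag): return np.load(f'pics/{tag}.npy',allow_pickle=True).item()
def ray(d,u,v):
    K=np.array([[d['fx'],0,d['cx']],[0,d['fy'],d['cy']],[0,0,1.]])
    p=cv2.undistortPoints(np.array([[[u,v]]],float),K,np.array([d['k1'],0,0,0.]))[0,0]
    P=np.array(d['pose']); r=P[:3,:3]@np.array([p[0],-p[1],-1]); return P[:3,3],r/np.linalg.norm(r)
def atz(d,u,v,z):
    o,r=ray(d,u,v); return o+r*(z-o[2])/r[2]
def tri(a,b):
    A=0;B=0
    for d,u,v in (a,b):
        o,r=ray(d,u,v); M=np.eye(3)-np.outer(r,r); A=A+M; B=B+M@o
    x=np.linalg.solve(A,B); g=[np.linalg.norm(np.cross(ray(*q)[1],x-ray(*q)[0])) for q in (a,b)]
    return x,g
def proj(d,p):
    P=np.array(d['pose']); c=P[:3,:3].T@(np.array(p)-P[:3,3]); x,y=c[0]/-c[2],-c[1]/-c[2]; s=1+d['k1']*(x*x+y*y)
    return np.array([d['fx']*x*s+d['cx'],d['fy']*y*s+d['cy']])
E
python3 - <<'E'
from h import *
for n in('side','top'):
    d=snap(n,n+'0'); print(n,d['fx'],d['cx'],d['cy'],d['k1'],np.round(d['pose'],3).tolist())
print(ctrl.read_state())
E
```

```text
pics
side 594.2420515803826 313.95694912846164 237.75884291910273 -0.03771733687402102 [[0.999, 0.037, -0.027, 472.369], [-0.045, 0.694, -0.719, -1037.159], [-0.008, 0.719, 0.695, 1137.745], [0.0, 0.0, 0.0, 1.0]]
top 585.1764076456424 323.4174265979716 254.6324520981945 -0.008642402568182305 [[0.014, 0.988, -0.152, 310.605], [-1.0, 0.012, -0.011, -19.569], [-0.009, 0.152, 0.988, 1578.789], [0.0, 0.0, 0.0, 1.0]]
{'clock': 0.1, 'qpos': array([-1.29377805,  0.6292615 ,  0.03845663,  1.51828871, -0.02698236,
        0.99629451, -0.02000351]), 'qd': array([ 0.0008437 , -0.00049493,  0.00037241, -0.00189472, -0.00180759,
       -0.0004448 , -0.00041469]), 'tau': array([ 3.03106841e-03, -5.64540124e+01,  1.23040672e+00, -1.93975085e+01,
        1.13212122e-02,  5.39795874e-03, -1.11052739e-05]), 'eef_pos': array([218.28414693, 611.64579438, 230.46954637]), 'tool_rot': array([-3.13985937e+00,  4.01782642e-05,  2.79877042e+00]), 'force': array([ 0.16549992, -0.78255575,  0.26379774]), 'torque': array([0.04436208, 0.03060366, 0.03703572]), 'gripper_force': 0.0, 'width': 84.97965632153993}
```

View pics/side0.png

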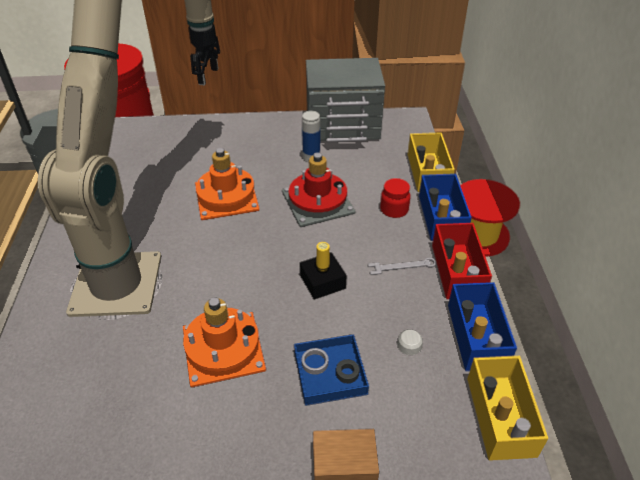

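View pics/top0.png

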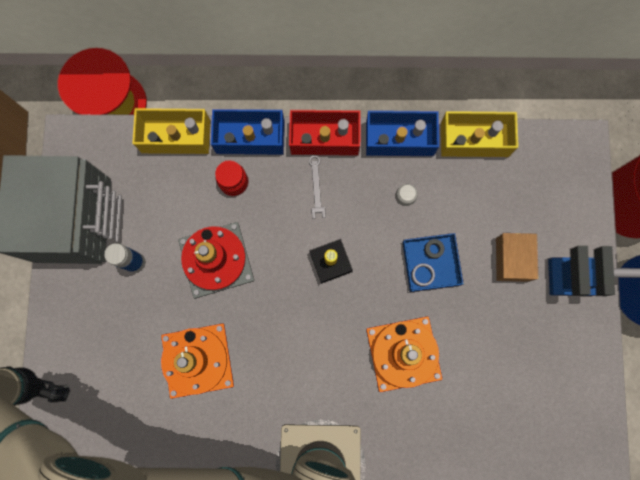

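The red hub is at side (318,188) and top (211,255). The thermometer is at side (323,255) and top (331,257). The two orange hubs are look-alikes, so I leave them alone. Next I enlarge the targets.

```bash
python3 - <<'E'
from h import *
out=np.zeros((600,800,3),np.uint8)
for i,(t,u,v,s) in enumerate([('side0',278,145,5),('top0',171,218,5),('side0',283,230,5),('top0',291,227,5)]):
    im=cv2.imread(f'pics/{t}.png')[v:v+60,u:u+80]
    if i<2: im=cv2.imread(f'pics/{t}.png')[v:v+75,u:u+100]
    r,c=divmod(i,2); out[r*300:r*300+300,c*400:c*400+400]=cv2.resize(im,(400,300),interpolation=cv2.INTER_CUBIC)
cv2.imwrite('pics/crop1.png',out)
E
```

```text
(no output)
```

View pics/crop1.png

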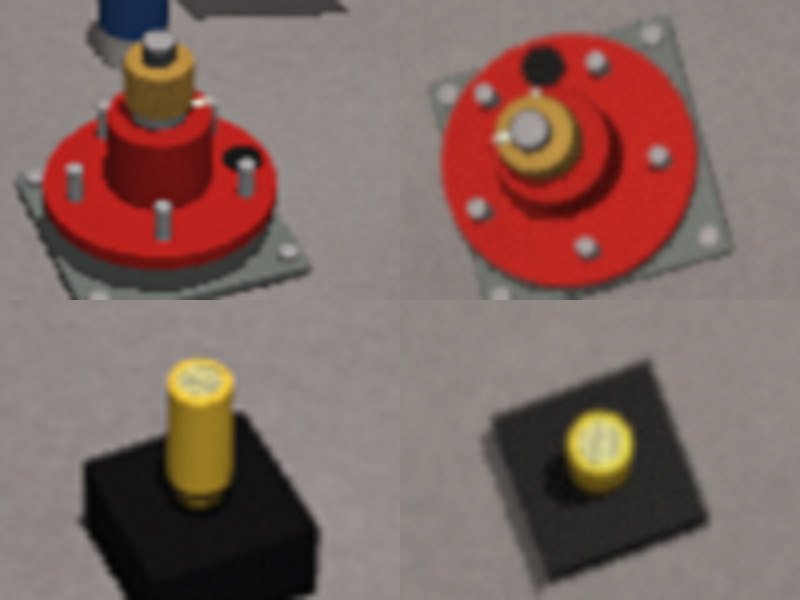

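The crops show:
- **Hub, side view:** spindle tip at crop (159,39), spot at (241,158).
- **Hub, top view:** spindle tip at (530,129), spot at (543,67), barrel mark at (536,92), and the nut's white line at (500,137).
- **Thermometer top:** (200,379) in the side view and (599,443) in the top view.

```bash
python3 - <<'E'
from h import *
s,t=load('side0'),load('top0')
c=lambda x,y,u,v,k:((x+.5)/k-.5+u,(y+.5)/k-.5+v)
S=lambda x,y:(s,*c(x,y,278,145,4)); T=lambda x,y:(t,*c(x-400,y,171,218,4))
S5=lambda x,y:(s,*c(x,y-300,283,230,5)); T5=lambda x,y:(t,*c(x-400,y-300,291,227,5))
for n,a,b in [('spindle',S(159,39),T(530,129)),('spot',S(241,158),T(543,67)),('thtop',S5(200,379),T5(599,443))]:
    x,g=tri(a,b); print(n,x.round(1),np.round(g,1))
print('flange c',atz(*T(569.5,160),50),'nutmark',atz(*T(502,137),156),'barrelmark',atz(*T(536,92),110))
print('stand corners top',[atz(*T5(*p),50).round(1)[:2].tolist() for p in [(493,415),(650,360),(707,520),(548,577)]])
st=ctrl.read_state(); print(st['eef_pos'],st['tool_rot'])
E
```

```text
spindle [534.2 290.5 172. ] [0.2 0.2]
spot [595.  310.7  48.9] [0.9 0.9]
thtop [531.4 -20.4 128.7] [0.4 0.4]
flange c [533.35384849 290.21488317  50.        ] nutmark [531.71839441 311.09513335 156.        ] barrelmark [568.22411076 301.38222779 110.        ]
stand corners top [[558.1, 35.9], [588.7, -46.9], [503.5, -77.7], [472.3, 5.5]]
[218.28414693 611.64579438 230.46954637] [-3.13985937e+00  4.01782642e-05  2.79877042e+00]
```

```bash
cat >> h.py <<'E'
from scipy.spatial.transform import Rotation as Ro
def go(*ps):
    s=ctrl.read_state(); R=Ro.from_euler('xyz',s['tool_rot']).as_matrix(); p=np.array(s['eef_pos'])
    print('clock',s['clock'],'at',p.round(1),'rpy',np.degrees(s['tool_rot']).round(2),'w',round(s['width'],1),'f',s['force'].round(1),'q',s['qpos'].round(2))
    for q in ps:
        d=R.T@(np.array(q)-p)/1000; n=max(1,int(np.ceil(np.linalg.norm(d)/.0405))); print('tool shift',d.round(4),'rows',n,'each',(d/n).round(4)); p=np.array(q,float)
E
python3 -c "
from h import *
go((531.4,-20.4,200),(531.4,-20.4,69))"
```

```text
clock 0.1 at [218.3 611.6 230.5] rpy [-179.9     0.    160.36] w 85.0 f [ 0.2 -0.8  0.3] q [-1.29  0.63  0.04  1.52 -0.03  1.   -0.02]
tool shift [-0.5074 -0.49    0.0313] rows 18 each [-0.0282 -0.0272  0.0017]
tool shift [0.     0.0002 0.131 ] rows 4 each [0.     0.0001 0.0327]
```

```bash

python3 -m handwheel '[[[0,0,0],[-0.0282,-0.0272,0.0017],0],[[0,0,0],[-0.0282,-0.0272,0.0017],0],[[0,0,0],[-0.0282,-0.0272,0.0017],0],[[0,0,0],[-0.0282,-0.0272,0.0017],0],[[0,0,0],[-0.0282,-0.0272,0.0017],0]]'
python3 -m handwheel '[[[0,0,0],[-0.0282,-0.0272,0.0017],0],[[0,0,0],[-0.0282,-0.0272,0.0017],0],[[0,0,0],[-0.0282,-0.0272,0.0017],0],[[0,0,0],[-0.0282,-0.0272,0.0017],0],[[0,0,0],[-0.0282,-0.0272,0.0017],0]]'
python3 -m handwheel '[[[0,0,0],[-0.0282,-0.0272,0.0017],0],[[0,0,0],[-0.0282,-0.0272,0.0017],0],[[0,0,0],[-0.0282,-0.0272,0.0017],0],[[0,0,0],[-0.0282,-0.0272,0.0017],0],[[0,0,0],[-0.0282,-0.0272,0.0017],0]]'
python3 -m handwheel '[[[0,0,0],[-0.0282,-0.0272,0.0017],0],[[0,0,0],[-0.0282,-0.0272,0.0017],0],[[0,0,0],[0,0,0],0],[[0,0,0],[0,0,0],0],[[0,0,0],[0,0,0],0]]'
python3 -c "
from h import *
go((531.4,-20.4,200),(531.4,-20.4,69))"
```

```text
clock: 0.52
eef_pos: [305.9, 434.7, 222.4]
tool_rot: [-3.141, -0.0, 2.799]
force: [1.3, -0.3, 0.2]
width: 85.2
gripper_force: 0.0
clock: 0.93
eef_pos: [392.9, 259.4, 214.1]
tool_rot: [-3.141, -0.0, 2.799]
force: [0.6, 0.6, -0.7]
width: 85.4
gripper_force: 0.0
clock: 1.35
eef_pos: [480.0, 83.9, 205.6]
tool_rot: [-3.141, -0.0, 2.799]
force: [0.1, 0.5, -0.2]
width: 85.3
gripper_force: 0.0
clock: 1.77
eef_pos: [514.0, 16.0, 202.0]
tool_rot: [3.141, -0.001, 2.798]
force: [-1.0, 0.3, 0.5]
width: 85.1
gripper_force: 0.0
clock 1.7667 at [514.  16. 202.] rpy [ 1.7999e+02 -8.0000e-02  1.6034e+02] w 85.1 f [-1.   0.3  0.5] q [-0.13  0.48  0.06  1.93 -0.04  0.74  1.19]
tool shift [-0.0287 -0.0284  0.002 ] rows 1 each [-0.0287 -0.0284  0.002 ]
tool shift [-0.0002 -0.      0.131 ] rows 4 each [-0.     -0.      0.0327]
```

```bash

python3 -m handwheel '[[[0,0,0],[-0.0287,-0.0284,0.002],0],[[0,0,0],[0,0,0.02],0],[[0,0,0],[0,0,0.02],0],[[0,0,0],[0,0,0],0],[[0,0,0],[0,0,0],0]]'
python3 - <<'E'
from h import *
go((531.4,-20.4,69))
out=np.zeros((300,800,3),np.uint8)
for i,t in enumerate(('side','top')):
    d=snap(t,t+'1'); u,v=proj(d,(531,-20,130)).astype(int); im=cv2.imread(f'pics/{t}1.png')[v-50:v+40,u-60:u+60]
    out[:,i*400:i*400+400]=cv2.resize(im,(400,300),interpolation=cv2.INTER_CUBIC); print(u-60,v-50)
cv2.imwrite('pics/crop2.png',out)
E
```

```text
clock: 2.18
eef_pos: [530.8, -18.9, 159.9]
tool_rot: [-3.141, -0.003, 2.802]
force: [-0.8, 1.1, -1.4]
width: 85.1
gripper_force: 0.0
clock 2.1833 at [530.8 -18.9 159.9] rpy [-1.7999e+02 -1.7000e-01  1.6053e+02] w 85.1 f [-0.8  1.1 -1.4] q [-0.05  0.56  0.06  1.92 -0.05  0.67  1.26]
tool shift [-0.0013 -0.0012  0.0909] rows 3 each [-0.0004 -0.0004  0.0303]
262 194
270 205
```

View pics/crop2.png

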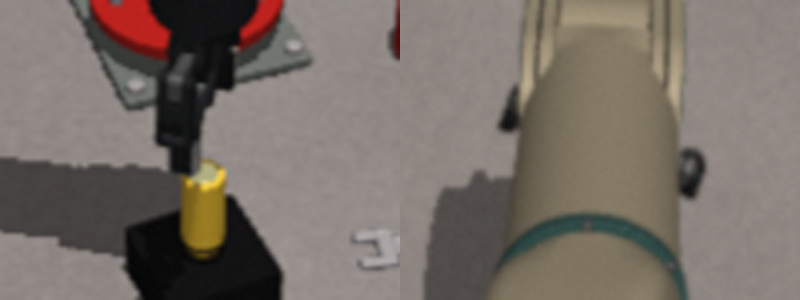

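The gripper straddles the thermometer as planned: the near finger is at crop (180,140) and the yellow top at (205,172). I go down and close.

```bash

python3 -m handwheel '[[[0,0,0],[-0.0013,-0.0012,0.03],0],[[0,0,0],[0,0,0.03],0],[[0,0,0],[0,0,0.03],0],[[0,0,0],[0,0,0],0],[[0,0,0],[0,0,0],0]]'
python3 -c "
from h import *
go((531.4,-20.4,69))"
python3 -m handwheel '[[[0,0,0],[0,0,0],0.4],[[0,0,0],[0,0,0],0.5],[[0,0,0],[0,0,0],0.6],[[0,0,0],[0,0,0],1],[[0,0,0],[0,0,0],1]]'
python3 -m handwheel '[[[0,0,0],[0,0,0],1],[[0,0,0],[0,0,0],1],[[0,0,0],[0,0,0],1],[[0,0,0],[0,0,0],1],[[0,0,0],[0,0,0],1]]'
python3 -c "
from h import *
go((531.4,-20.4,69))"
```

```text
clock: 2.7
eef_pos: [532.4, -21.8, 70.5]
tool_rot: [-3.141, -0.002, 2.8]
force: [0.0, -0.7, 1.1]
width: 85.4
gripper_force: 0.0
clock 2.7 at [532.4 -21.8  70.5] rpy [-1.7998e+02 -9.0000e-02  1.6041e+02] w 85.4 f [ 0.  -0.7  1.1] q [-0.04  0.71  0.04  1.97 -0.06  0.46  1.27]
tool shift [0.0014 0.001  0.0015] rows 1 each [0.0014 0.001  0.0015]
clock: 3.12
eef_pos: [533.8, -22.2, 71.8]
tool_rot: [3.14, 0.002, 2.799]
force: [-1.5, -0.3, 7.2]
width: 30.5
gripper_force: 58.6
clock: 3.53
eef_pos: [533.8, -22.2, 71.8]
tool_rot: [3.141, 0.002, 2.799]
force: [-0.9, 1.3, 7.2]
width: 30.9
gripper_force: 58.7
clock 3.5333 at [533.8 -22.2  71.8] rpy [1.7994e+02 1.2000e-01 1.6036e+02] w 30.9 f [-0.9  1.3  7.2] q [-0.04  0.7   0.04  1.97 -0.06  0.46  1.27]
tool shift [0.0029 0.0009 0.0028] rows 1 each [0.0029 0.0009 0.0028]
```

```bash

python3 -m handwheel '[[[0,0,0],[0,0,-0.01],1],[[0,0,0],[0,0,-0.02],1],[[0,0,0],[0,0,-0.025],1],[[0,0,0],[0,0,-0.025],1],[[0,0,0],[0,0,-0.02],1]]'
python3 -m handwheel '[[[0,0,0],[0,0,0],1],[[0,0,0],[0,0,0],1]]'
python3 -c "
from h import *
go((596.5,309,172))"
```

```text
clock: 3.95
eef_pos: [533.0, -22.5, 172.7]
tool_rot: [3.141, 0.001, 2.799]
force: [0.6, -0.2, -2.0]
width: 31.1
gripper_force: 59.3
clock: 4.12
eef_pos: [533.4, -22.4, 171.8]
tool_rot: [3.141, 0.002, 2.799]
force: [0.5, 0.4, -1.7]
width: 30.9
gripper_force: 59.4
clock 4.1167 at [533.4 -22.4 171.8] rpy [1.7995e+02 1.4000e-01 1.6036e+02] w 30.9 f [ 0.5  0.4 -1.7] q [-0.05  0.54  0.06  1.91 -0.05  0.69  1.27]
tool shift [ 0.052   0.3334 -0.    ] rows 9 each [ 0.0058  0.037  -0.    ]
```

```bash

python3 -m handwheel '[[[0,0,0],[0.0024,0.0152,0],1],[[0,0,0],[0.0047,0.0303,0],1],[[0,0,0],[0.0047,0.0303,0],1],[[0,0,0],[0.0047,0.0303,0],1],[[0,0,0],[0.0047,0.0303,0],1]]'
python3 -m handwheel '[[[0,0,0],[0.0047,0.0303,0],1],[[0,0,0],[0.0047,0.0303,0],1],[[0,0,0],[0.0047,0.0303,0],1],[[0,0,0],[0.0047,0.0303,0],1],[[0,0,0],[0.0047,0.0303,0],1]]'
python3 -m handwheel '[[[0,0,0],[0.0047,0.0303,0],1],[[0,0,0],[0.0024,0.0152,0],1],[[0,0,0],[0,0,0],1],[[0,0,0],[0,0,0],1],[[0,0,0],[0,0,0],1]]'
python3 - <<'E'
from h import *
go((596.5,309,172))
out=np.zeros((450,800,3),np.uint8)
for i,t in enumerate(('side','top')):
    d=snap(t,t+'2'); u,v=proj(d,(595,311,110)).astype(int); u-=40;v-=50
    im=cv2.imread(f'pics/{t}2.png')[v:v+90,u:u+80]
    out[:,i*400:i*400+400]=cv2.resize(im,(400,450),interpolation=cv2.INTER_CUBIC); print(u,v,proj(d,(595,311,111)),proj(d,(595,311,231)))
cv2.imwrite('pics/crop3.png',out)
E
```

```text
clock: 4.53
eef_pos: [557.6, 114.2, 168.9]
tool_rot: [-3.14, -0.003, 2.798]
force: [1.1, -0.0, -2.0]
width: 30.5
gripper_force: 59.5
clock: 4.95
eef_pos: [586.4, 264.8, 168.5]
tool_rot: [-3.139, -0.002, 2.799]
force: [0.3, -0.2, -0.8]
width: 30.6
gripper_force: 59.5
clock: 5.37
eef_pos: [595.4, 307.1, 168.9]
tool_rot: [-3.138, -0.001, 2.798]
force: [-0.1, -1.1, -2.1]
width: 30.5
gripper_force: 59.6
clock 5.3667 at [595.4 307.1 168.9] rpy [-1.7981e+02 -8.0000e-02  1.6030e+02] w 30.5 f [-0.1 -1.1 -2.1] q [-0.57  0.73  0.09  1.52 -0.07  0.91  0.77]
tool shift [-0.0004  0.0021 -0.0031] rows 1 each [-0.0004  0.0021 -0.0031]
298 117 [338.5871476  166.88833692] [339.48996802 131.27997649]
161 180 [201.26817151 230.21266732] [190.29549146 220.39290628]
```

View pics/crop3.png

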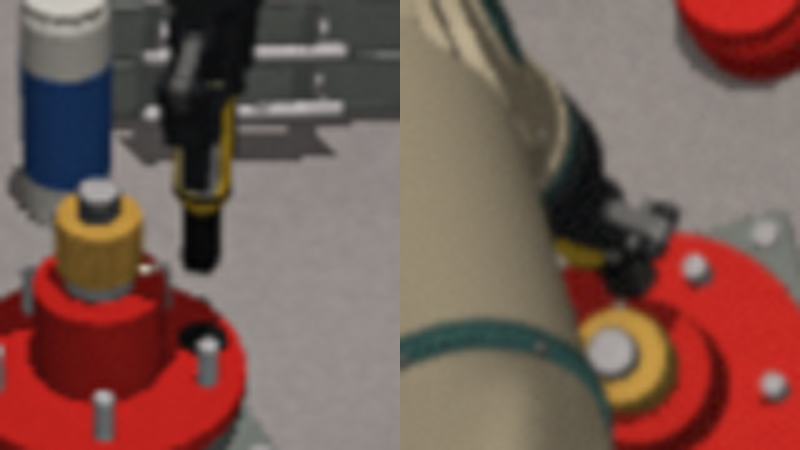

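The nose's end is at side (338,170), where I expected it, with the black spot below it. I correct by 2–3 mm, then hold still.

```bash

python3 -m handwheel '[[[0,0,0],[0,0.0021,-0.003],1],[[0,0,0],[0,0,0],1],[[0,0,0],[0,0,0],1],[[0,0,0],[0,0,0],1],[[0,0,0],[0,0,0],1]]'
python3 -m handwheel '[[[0,0,0],[0,0,0],1],[[0,0,0],[0,0,0],1],[[0,0,0],[0,0,0],1],[[0,0,0],[0,0,0],1],[[0,0,0],[0,0,0],1]]'
python3 -m handwheel '[[[0,0,0],[0,0,0],1],[[0,0,0],[0,0,0],1],[[0,0,0],[0,0,0],1],[[0,0,0],[0,0,0],1],[[0,0,0],[0,0,0],1]]'
python3 -m handwheel '[[[0,0,0],[0,0,0],1],[[0,0,0],[0,0,0],1],[[0,0,0],[0,0,0],1],[[0,0,0],[0,0,0],1],[[0,0,0],[0,0,0],1]]'
python3 -m handwheel '[[[0,0,0],[0,0,0],1],[[0,0,0],[0,0,0],1],[[0,0,0],[0,0,0],1],[[0,0,0],[0,0,0],1],[[0,0,0],[0,0,0],1]]'
python3 -m handwheel '[[[0,0,0],[0,0,0],1],[[0,0,0],[0,0,0],1],[[0,0,0],[0,0,0],1],[[0,0,0],[0,0,0],1],[[0,0,0],[0,0,0],1]]'
python3 -m handwheel '[[[0,0,0],[0,0,0],1],[[0,0,0],[0,0,0],1],[[0,0,0],[0,0,0],1],[[0,0,0],[0,0,0],1],[[0,0,0],[0,0,0],1]]'
python3 -c "
from h import *
go((533.4,-22.4,174))"
```

```text
clock: 5.88
eef_pos: [596.8, 310.8, 173.5]
tool_rot: [3.142, 0.0, 2.799]
force: [0.0, -0.4, -1.4]
width: 30.2
gripper_force: 59.6
clock: 6.3
eef_pos: [596.8, 311.0, 173.4]
tool_rot: [-3.142, -0.0, 2.799]
force: [-0.7, 0.2, -1.4]
width: 30.1
gripper_force: 59.6
clock: 6.72
eef_pos: [596.8, 311.0, 173.4]
tool_rot: [-3.142, -0.0, 2.799]
force: [-0.3, 0.2, -1.2]
width: 30.4
gripper_force: 59.6
clock: 7.13
eef_pos: [596.8, 311.0, 173.4]
tool_rot: [3.142, -0.0, 2.799]
force: [-0.4, 0.5, -0.9]
width: 30.7
gripper_force: 59.6
clock: 7.55
eef_pos: [596.8, 311.0, 173.4]
tool_rot: [-3.142, -0.0, 2.799]
force: [0.8, 0.2, -0.9]
width: 30.7
gripper_force: 59.6
clock: 7.97
eef_pos: [596.8, 311.0, 173.4]
tool_rot: [3.142, -0.0, 2.799]
force: [-0.3, 0.7, -1.6]
width: 30.9
gripper_force: 59.6
clock: 8.38
eef_pos: [596.8, 311.0, 173.4]
tool_rot: [3.142, -0.0, 2.799]
force: [0.2, -0.6, -0.9]
width: 30.5
gripper_force: 59.6
clock 8.3833 at [596.8 311.  173.4] rpy [180.    -0.   160.36] w 30.5 f [ 0.2 -0.6 -0.9] q [-0.57  0.72  0.09  1.51 -0.07  0.92  0.77]
tool shift [-0.0523 -0.3353 -0.0006] rows 9 each [-0.0058 -0.0373 -0.0001]
```

```bash

python3 -m handwheel '[[[0,0,0],[-0.0024,-0.0152,0],1],[[0,0,0],[-0.0048,-0.0305,0],1],[[0,0,0],[-0.0048,-0.0305,0],1],[[0,0,0],[-0.0048,-0.0305,0],1],[[0,0,0],[-0.0048,-0.0305,0],1]]'
python3 -m handwheel '[[[0,0,0],[-0.0048,-0.0305,0],1],[[0,0,0],[-0.0048,-0.0305,0],1],[[0,0,0],[-0.0048,-0.0305,0],1],[[0,0,0],[-0.0048,-0.0305,0],1],[[0,0,0],[-0.0048,-0.0305,0],1]]'
python3 -m handwheel '[[[0,0,0],[-0.0048,-0.0305,0],1],[[0,0,0],[-0.0024,-0.0152,0],1],[[0,0,0],[0,0,0],1],[[0,0,0],[0,0,0],1],[[0,0,0],[0,0,0],1]]'
python3 -m handwheel '[[[0,0,0],[0,0,0],1],[[0,0,0],[0,0,0],1],[[0,0,0],[0,0,0],1],[[0,0,0],[0,0,0],1]]'
python3 - <<'E'
from h import *
go((533.4,-22.4,174),(533.4,-22.4,120))
d=snap('side','side3'); u,v=proj(d,(531,-20,100)).astype(int); u-=60;v-=50
im=cv2.imread('pics/side3.png')[v:v+100,u:u+120]
cv2.imwrite('pics/crop4.png',cv2.resize(im,(600,500),interpolation=cv2.INTER_CUBIC)); print(u,v,proj(d,(531.4,-20.4,111)),proj(d,(531,-20.6,50)))
E
```

```text
clock: 8.8
eef_pos: [570.7, 173.3, 173.5]
tool_rot: [3.142, 0.0, 2.799]
force: [-0.5, 0.3, -1.4]
width: 31.2
gripper_force: 59.6
clock: 9.22
eef_pos: [542.1, 21.5, 173.7]
tool_rot: [3.141, 0.001, 2.799]
force: [0.4, -0.4, -1.0]
width: 30.6
gripper_force: 59.6
clock: 9.63
eef_pos: [534.3, -21.4, 173.6]
tool_rot: [3.14, 0.0, 2.8]
force: [0.4, 0.3, -1.1]
width: 30.3
gripper_force: 59.7
clock: 9.97
eef_pos: [533.9, -21.8, 173.3]
tool_rot: [3.141, -0.0, 2.8]
force: [0.0, 0.1, -0.6]
width: 30.9
gripper_force: 59.7
clock 9.9667 at [533.9 -21.8 173.3] rpy [ 1.7999e+02 -1.0000e-02  1.6044e+02] w 30.9 f [ 0.   0.1 -0.6] q [-0.05  0.54  0.06  1.9  -0.05  0.7   1.27]
tool shift [ 0.0003 -0.0007 -0.0007] rows 1 each [ 0.0003 -0.0007 -0.0007]
tool shift [-0.    -0.     0.054] rows 2 each [-0.    -0.     0.027]
262 203 [322.73367725 250.53846192] [322.52576475 267.75892772]
```

View pics/crop4.png

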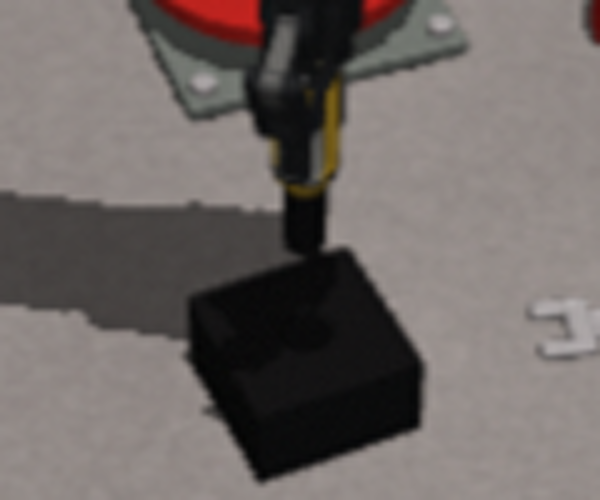

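The nose is at crop (305,245), upright and in line with the hole. I lower it in stages.

```bash

python3 -m handwheel '[[[0,0,0],[0.0003,-0.0007,0.02],1],[[0,0,0],[0,0,0.02],1],[[0,0,0],[0,0,0.015],1],[[0,0,0],[0,0,0],1],[[0,0,0],[0,0,0],1]]'
python3 -m handwheel '[[[0,0,0],[0,0,0.008],1],[[0,0,0],[0,0,0.008],1],[[0,0,0],[0,0,0.005],1],[[0,0,0],[0,0,0],1],[[0,0,0],[0,0,0],1]]'
python3 -c "
from h import *
go((533.4,-22.4,72.5))"
```

```text
clock: 10.43
eef_pos: [532.8, -23.1, 117.9]
tool_rot: [-3.141, -0.002, 2.799]
force: [0.2, -0.3, -0.6]
width: 30.5
gripper_force: 59.5
clock: 10.85
eef_pos: [533.1, -23.2, 97.2]
tool_rot: [-3.141, -0.001, 2.799]
force: [0.4, -0.4, 0.4]
width: 30.7
gripper_force: 59.6
clock 10.85 at [533.1 -23.2  97.2] rpy [-1.7999e+02 -3.0000e-02  1.6036e+02] w 30.7 f [ 0.4 -0.4  0.4] q [-0.04  0.66  0.05  1.96 -0.06  0.52  1.28]
tool shift [-0.      0.0009  0.0247] rows 1 each [-0.      0.0009  0.0247]
```

Inside the hole without touching.

```bash

python3 -m handwheel '[[[0,0,0],[0,0.0008,0.01],1],[[0,0,0],[0,0,0.008],1],[[0,0,0],[0,0,0.004],1],[[0,0,0],[0,0,0],1],[[0,0,0],[0,0,0],1]]'
python3 -m handwheel '[[[0,0,0],[0,0,0.0015],1],[[0,0,0],[0,0,0],1],[[0,0,0],[0,0,0],1]]'
python3 -c "
from h import *
go((533.4,-22.4,71.8))"
```

```text
clock: 11.27
eef_pos: [533.2, -22.5, 74.9]
tool_rot: [-3.141, -0.001, 2.799]
force: [0.4, -0.6, -1.7]
width: 30.7
gripper_force: 59.6
clock: 11.52
eef_pos: [533.7, -22.5, 74.0]
tool_rot: [3.141, 0.0, 2.799]
force: [-0.6, -0.7, -2.0]
width: 30.8
gripper_force: 59.6
clock 11.5167 at [533.7 -22.5  74. ] rpy [1.7999e+02 2.0000e-02 1.6036e+02] w 30.8 f [-0.6 -0.7 -2. ] q [-0.04  0.7   0.04  1.97 -0.06  0.47  1.28]
tool shift [ 0.0003 -0.      0.0022] rows 1 each [ 0.0003 -0.      0.0022]
```

```bash

python3 -m handwheel '[[[0,0,0],[0,0,0.0015],1],[[0,0,0],[0,0,0.0007],1],[[0,0,0],[0,0,0],1],[[0,0,0],[0,0,0],1]]'
python3 -m handwheel '[[[0,0,0],[0,0,0],0.55],[[0,0,0],[0,0,0],0.4],[[0,0,0],[0,0,0],0],[[0,0,0],[0,0,0],0],[[0,0,0],[0,0,0],0]]'
python3 -m handwheel '[[[0,0,0],[0,0,0],0],[[0,0,0],[0,0,0],0],[[0,0,0],[0,0,0],0]]'
python3 -c "
from h import *
go((531.9,-21.4,160),(531.9,-21.4,215))"
```

```text
clock: 11.85
eef_pos: [533.7, -22.4, 71.8]
tool_rot: [3.141, 0.0, 2.799]
force: [0.8, 0.7, -0.5]
width: 30.5
gripper_force: 59.7
clock: 12.27
eef_pos: [533.6, -22.5, 71.7]
tool_rot: [3.142, 0.0, 2.799]
force: [0.9, 0.1, -0.0]
width: 83.8
gripper_force: 0.0
clock: 12.52
eef_pos: [533.5, -22.4, 71.7]
tool_rot: [3.142, -0.0, 2.799]
force: [0.3, 0.3, 0.6]
width: 85.5
gripper_force: 0.0
clock 12.5167 at [533.5 -22.4  71.7] rpy [180.    -0.   160.36] w 85.5 f [0.3 0.3 0.6] q [-0.04  0.7   0.04  1.97 -0.06  0.47  1.28]
tool shift [ 0.0019  0.0004 -0.0883] rows 3 each [ 0.0006  0.0001 -0.0294]
tool shift [ 0.     0.    -0.055] rows 2 each [ 0.      0.     -0.0275]
```

```bash

python3 -m handwheel '[[[0,0,0],[0,0,-0.02],0],[[0,0,0],[0,0,-0.035],0],[[0,0,0],[0,0,-0.04],0],[[0,0,0],[0,0,-0.035],0],[[0,0,0],[0,0,-0.02],0]]'
python3 -c "
from h import *
go((534.2,290.5,222),(534.2,290.5,117))"
```

```text
clock: 12.93
eef_pos: [535.1, -22.6, 225.6]
tool_rot: [3.14, 0.005, 2.799]
force: [1.4, 0.1, -0.2]
width: 85.6
gripper_force: 0.0
clock 12.9333 at [535.1 -22.6 225.6] rpy [179.9    0.29 160.35] w 85.6 f [ 1.4  0.1 -0.2] q [-0.06  0.47  0.07  1.85 -0.04  0.82  1.26]
tool shift [0.1062 0.2945 0.0036] rows 8 each [0.0133 0.0368 0.0005]
tool shift [ 0.0005 -0.0002  0.105 ] rows 3 each [ 0.0002 -0.0001  0.035 ]
```

```bash

python3 -m handwheel '[[[0,0,0],[0.0066,0.0184,0],0],[[0,0,0],[0.0133,0.0368,0],0],[[0,0,0],[0.0133,0.0368,0],0],[[0,0,0],[0.0133,0.0368,0],0],[[0,0,0],[0.0133,0.0368,0],0]]'
python3 -m handwheel '[[[0,0,0],[0.0133,0.0368,0],0],[[0,0,0],[0.0133,0.0368,0],0],[[0,0,0],[0.0133,0.0368,0],0],[[0,0,0],[0.0066,0.0184,0],0],[[0,0,0],[0,0,0],0]]'
python3 -m handwheel '[[[0,0,0],[0,0,0],0],[[0,0,0],[0,0,0],0],[[0,0,0],[0,0,0],0],[[0,0,0],[0,0,0],0]]'
python3 - <<'E'
from h import *
go((534.2,290.5,222),(534.2,290.5,117))
d=snap('side','side4')
im=cv2.imread('pics/side4.png')[110:300,250:410]
cv2.imwrite('pics/crop5.png',cv2.resize(im,None,fx=3,fy=3,interpolation=cv2.INTER_CUBIC))
E
```

```text
clock: 13.35
eef_pos: [532.6, 155.2, 221.9]
tool_rot: [3.141, 0.0, 2.798]
force: [1.4, 0.2, 0.1]
width: 85.3
gripper_force: 0.0
clock: 13.77
eef_pos: [530.5, 298.1, 221.3]
tool_rot: [3.138, -0.002, 2.808]
force: [-0.1, 0.1, 0.1]
width: 85.7
gripper_force: 0.0
clock: 14.1
eef_pos: [532.9, 288.7, 221.8]
tool_rot: [-3.141, 0.0, 2.796]
force: [0.3, -0.0, 0.4]
width: 85.3
gripper_force: 0.0
clock 14.1 at [532.9 288.7 221.8] rpy [-1.7996e+02  2.0000e-02  1.6020e+02] w 85.3 f [ 0.3 -0.   0.4] q [-0.58  0.57  0.06  1.66 -0.04  0.91  0.72]
tool shift [-0.0006  0.0022 -0.0002] rows 1 each [-0.0006  0.0022 -0.0002]
tool shift [0.00e+00 1.00e-04 1.05e-01] rows 3 each [0.    0.    0.035]
```

View pics/crop5.png

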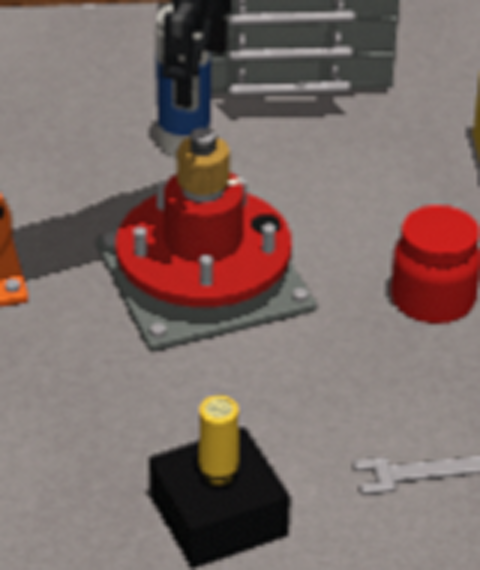

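The thermometer stands upright in its stand (crop 220,440), and the gripper is above the nut. I go down and grip it.

```bash

python3 -m handwheel '[[[0,0,0],[-0.0006,0.0018,0.02],0],[[0,0,0],[0,0,0.03],0],[[0,0,0],[0,0,0.03],0],[[0,0,0],[0,0,0.02],0],[[0,0,0],[0,0,0.004],0]]'
python3 -m handwheel '[[[0,0,0],[0,0,0],0],[[0,0,0],[0,0,0],0],[[0,0,0],[0,0,0],0.2],[[0,0,0],[0,0,0],0.3],[[0,0,0],[0,0,0],0.4]]'
python3 -m handwheel '[[[0,0,0],[0,0,0],1],[[0,0,0],[0,0,0],1],[[0,0,0],[0,0,0],1],[[0,0,0],[0,0,0],1],[[0,0,0],[0,0,0],1]]'
python3 -c "
from h import *
go((534.2,290.5,117)); print(ctrl.read_state()['torque'])"
```

```text
clock: 14.57
eef_pos: [531.4, 289.9, 114.2]
tool_rot: [-3.136, -0.004, 2.798]
force: [-0.1, -0.9, 0.2]
width: 85.6
gripper_force: 0.0
clock: 14.98
eef_pos: [534.3, 292.5, 119.1]
tool_rot: [3.14, 0.002, 2.799]
force: [-0.0, -0.2, -0.6]
width: 52.1
gripper_force: 0.0
clock: 15.4
eef_pos: [533.9, 291.7, 119.2]
tool_rot: [3.141, 0.001, 2.799]
force: [-0.9, -2.6, 6.1]
width: 46.4
gripper_force: 60.8
clock 15.4 at [533.9 291.7 119.2] rpy [1.7998e+02 5.0000e-02 1.6035e+02] w 46.4 f [-0.9 -2.6  6.1] q [-0.58  0.71  0.05  1.74 -0.05  0.7   0.73]
tool shift [-0.0006 -0.001   0.0022] rows 1 each [-0.0006 -0.001   0.0022]
[-0.41038445  0.27476814  0.04993284]
```

```bash

T='python3 -c "from cell import ctrl;s=ctrl.read_state();print(chr(62),s[chr(116)+chr(111)+chr(114)+chr(113)+chr(117)+chr(101)].round(2))"'
python3 -m handwheel '[[[0,0,4],[0,0,0],1],[[0,0,4],[0,0,0],1],[[0,0,4],[0,0,0],1],[[0,0,4],[0,0,0],1],[[0,0,4],[0,0,0],1]]'; eval $T
python3 -m handwheel '[[[0,0,4],[0,0,0],1],[[0,0,4],[0,0,0],1],[[0,0,4],[0,0,0],1],[[0,0,4],[0,0,0],1],[[0,0,4],[0,0,0],1]]'; eval $T
python3 -m handwheel '[[[0,0,4],[0,0,0],1],[[0,0,4],[0,0,0],1],[[0,0,4],[0,0,0],1],[[0,0,4],[0,0,0],1],[[0,0,0],[0,0,0],1]]'; eval $T
```

```text
clock: 15.82
eef_pos: [534.0, 291.8, 119.1]
tool_rot: [3.141, 0.001, 2.447]
force: [-1.0, -1.1, 4.0]
width: 46.9
gripper_force: 60.8
> [-0.39  0.24  0.11]
clock: 16.23
eef_pos: [534.1, 291.9, 118.9]
tool_rot: [3.14, 0.0, 2.098]
force: [0.2, -1.4, 2.6]
width: 46.8
gripper_force: 60.8
> [-0.36  0.16  0.14]
clock: 16.65
eef_pos: [534.2, 292.0, 118.8]
tool_rot: [3.14, 0.0, 1.82]
force: [0.3, -1.2, 5.2]
width: 46.9
gripper_force: 61.1
> [-0.33  0.18 -0.17]
```

```bash

T='python3 -c "from cell import ctrl;s=ctrl.read_state();print(chr(62),s[chr(116)+chr(111)+chr(114)+chr(113)+chr(117)+chr(101)].round(2))"'
python3 -m handwheel '[[[0,0,2],[0,0,0],1],[[0,0,2],[0,0,0],1],[[0,0,2],[0,0,0],1],[[0,0,2],[0,0,0],1],[[0,0,2],[0,0,0],1]]'; eval $T
python3 -m handwheel '[[[0,0,1],[0,0,0],1],[[0,0,1],[0,0,0],1],[[0,0,1],[0,0,0],1],[[0,0,1],[0,0,0],1]]'; eval $T
python3 -m handwheel '[[[0,0,1],[0,0,0],1],[[0,0,1],[0,0,0],1],[[0,0,1],[0,0,0],1]]'; eval $T
```

```text
clock: 17.07
eef_pos: [534.3, 292.0, 118.7]
tool_rot: [3.14, -0.0, 1.648]
force: [-0.3, -1.1, 4.3]
width: 46.8
gripper_force: 61.1
> [-0.26  0.04  0.11]
clock: 17.4
eef_pos: [534.3, 292.0, 118.6]
tool_rot: [3.14, -0.001, 1.578]
force: [-0.4, -1.3, 5.8]
width: 46.7
gripper_force: 61.1
> [-0.33  0.12  0.13]
clock: 17.65
eef_pos: [534.3, 292.0, 118.6]
tool_rot: [3.14, -0.001, 1.526]
force: [0.2, -1.1, 4.9]
width: 47.2
gripper_force: 61.1
> [-0.3   0.09  0.18]
```

```bash

T='python3 -c "from cell import ctrl;s=ctrl.read_state();print(chr(62),s[chr(116)+chr(111)+chr(114)+chr(113)+chr(117)+chr(101)].round(2),s[chr(116)+chr(111)+chr(111)+chr(108)+chr(95)+chr(114)+chr(111)+chr(116)][2])"'
python3 -m handwheel '[[[0,0,1],[0,0,0],1],[[0,0,1],[0,0,0],1],[[0,0,1],[0,0,0],1]]'; eval $T
python3 -m handwheel '[[[0,0,1],[0,0,0],1],[[0,0,1],[0,0,0],1]]'; eval $T
python3 -m handwheel '[[[0,0,1],[0,0,0],1],[[0,0,1],[0,0,0],1]]'; eval $T
```

```text
clock: 17.9
eef_pos: [534.4, 291.9, 118.6]
tool_rot: [3.14, -0.001, 1.473]
force: [0.7, -2.1, 5.1]
width: 46.5
gripper_force: 61.1
> [-0.34  0.09  0.13] 1.4733837555341336
clock: 18.07
eef_pos: [534.4, 292.0, 118.6]
tool_rot: [3.14, -0.001, 1.438]
force: [0.1, -1.0, 5.0]
width: 46.7
gripper_force: 61.0
> [-0.34  0.02  0.14] 1.438329486613717
clock: 18.23
eef_pos: [534.4, 292.0, 118.5]
tool_rot: [3.14, -0.001, 1.403]
force: [1.3, -1.3, 5.6]
width: 46.8
gripper_force: 61.0
> [-0.34  0.01  0.15] 1.403415182963546
```

```bash

T='python3 -c "from cell import ctrl;s=ctrl.read_state();print(chr(62),s[chr(116)+chr(111)+chr(114)+chr(113)+chr(117)+chr(101)].round(2),s[chr(116)+chr(111)+chr(111)+chr(108)+chr(95)+chr(114)+chr(111)+chr(116)][2])"'
python3 -m handwheel '[[[0,0,1],[0,0,0],1],[[0,0,1],[0,0,0],1]]'|grep rot; eval $T
python3 -m handwheel '[[[0,0,1],[0,0,0],1],[[0,0,1],[0,0,0],1]]'|grep rot; eval $T
python3 -m handwheel '[[[0,0,1],[0,0,0],1],[[0,0,1],[0,0,0],1]]'|grep rot; eval $T
```

```text
tool_rot: [3.14, -0.001, 1.368]
> [-0.34  0.02  0.18] 1.368378023831429
tool_rot: [3.139, -0.0, 1.339]
> [ 1.33 -0.48  1.14] 1.3394549471338675
tool_rot: [3.139, -0.001, 1.302]
> [ 0.19 -0.37  2.35] 1.3024255257974517
```

```bash

T='python3 -c "from cell import ctrl;s=ctrl.read_state();print(chr(62),s[chr(116)+chr(111)+chr(114)+chr(113)+chr(117)+chr(101)].round(2),s[chr(116)+chr(111)+chr(111)+chr(108)+chr(95)+chr(114)+chr(111)+chr(116)][2])"'
python3 -m handwheel '[[[0,0,-1],[0,0,0],1],[[0,0,0],[0,0,0],1]]'|grep rot; eval $T
python3 -m handwheel '[[[0,0,-1],[0,0,0],1],[[0,0,0],[0,0,0],1]]'|grep rot; eval $T
python3 -m handwheel '[[[0,0,-1],[0,0,0],1],[[0,0,0],[0,0,0],1]]'|grep rot; eval $T
python3 -m handwheel '[[[0,0,-1],[0,0,0],1],[[0,0,0],[0,0,0],1]]'|grep rot; eval $T
python3 -m handwheel '[[[0,0,-1],[0,0,0],1],[[0,0,0],[0,0,0],1]]'|grep rot; eval $T
```

```text
tool_rot: [3.14, -0.003, 1.314]
> [ 0.31 -0.36  0.18] 1.3140629210746717
tool_rot: [3.14, -0.003, 1.331]
> [ 0.29 -0.4   0.07] 1.3310538619981993
tool_rot: [3.14, -0.003, 1.348]
> [ 0.32 -0.38  0.05] 1.348458170168937
tool_rot: [3.14, -0.003, 1.366]
> [ 0.28 -0.39  0.09] 1.3659859748989884
tool_rot: [3.14, -0.003, 1.383]
> [ 0.33 -0.4   0.07] 1.3834199706996455
```

Torque rose sharply, so the nut has bottomed out, but the pads may have slipped slightly. I touch the stop again gently to find the zero with the grip as it is now.

```bash

T='python3 -c "from cell import ctrl;s=ctrl.read_state();print(chr(62),s[chr(116)+chr(111)+chr(114)+chr(113)+chr(117)+chr(101)].round(2),s[chr(116)+chr(111)+chr(111)+chr(108)+chr(95)+chr(114)+chr(111)+chr(116)][2])"'
python3 -m handwheel '[[[0,0,1],[0,0,0],1],[[0,0,1],[0,0,0],1],[[0,0,0],[0,0,0],1]]'|grep rot; eval $T
python3 -m handwheel '[[[0,0,1],[0,0,0],1],[[0,0,0],[0,0,0],1]]'|grep rot; eval $T
python3 -m handwheel '[[[0,0,0.5],[0,0,0],1],[[0,0,0],[0,0,0],1]]'|grep rot; eval $T
python3 -m handwheel '[[[0,0,0.5],[0,0,0],1],[[0,0,0],[0,0,0],1]]'|grep rot; eval $T
python3 -m handwheel '[[[0,0,0.5],[0,0,0],1],[[0,0,0],[0,0,0],1]]'|grep rot; eval $T
```

```text
tool_rot: [3.14, -0.003, 1.347]
> [ 0.26 -0.37 -0.11] 1.3472700552941994
tool_rot: [3.14, -0.003, 1.33]
> [ 0.3  -0.39 -0.07] 1.3299446534376451
tool_rot: [3.14, -0.003, 1.322]
> [ 0.23 -0.39  0.02] 1.3217049148527789
tool_rot: [3.14, -0.003, 1.313]
> [ 0.27 -0.36 -0.01] 1.3129561826666944
tool_rot: [3.14, -0.003, 1.305]
> [ 0.28 -0.43  0.37] 1.305447705431403
```

The zero is at tool yaw ≈1.309, so the target is 2.880, which is 90.2° back.

```bash

python3 -m handwheel '[[[0,0,-2],[0,0,0],1],[[0,0,-4],[0,0,0],1],[[0,0,-4],[0,0,0],1],[[0,0,-4],[0,0,0],1],[[0,0,-4],[0,0,0],1]]'|grep -v force
python3 -m handwheel '[[[0,0,-4],[0,0,0],1],[[0,0,-4],[0,0,0],1],[[0,0,-4],[0,0,0],1],[[0,0,-4],[0,0,0],1],[[0,0,-4],[0,0,0],1]]'|grep -v force
python3 -m handwheel '[[[0,0,-4],[0,0,0],1],[[0,0,-4],[0,0,0],1],[[0,0,-4],[0,0,0],1],[[0,0,-4],[0,0,0],1],[[0,0,-4],[0,0,0],1]]'|grep -v force
python3 -m handwheel '[[[0,0,-4],[0,0,0],1],[[0,0,-4],[0,0,0],1],[[0,0,-4],[0,0,0],1],[[0,0,-4],[0,0,0],1],[[0,0,-4],[0,0,0],1]]'|grep -v force
python3 -m handwheel '[[[0,0,-4],[0,0,0],1],[[0,0,-3],[0,0,0],1],[[0,0,-2],[0,0,0],1],[[0,0,-1],[0,0,0],1],[[0,0,0],[0,0,0],1]]'
python3 - <<'E'
from h import *
go((534.2,290.5,119)); s=ctrl.read_state(); print(s['tool_rot'][2],s['torque'],s['gripper_force'])
out=np.zeros((400,800,3),np.uint8)
for i,t in enumerate(('side','top')):
    d=snap(t,t+'5'); u,v=proj(d,(534,290,140)).astype(int); im=cv2.imread(f'pics/{t}5.png')[v-40:v+40,u-40:u+40]
    out[:,i*400:i*400+400]=cv2.resize(im,(400,400),interpolation=cv2.INTER_CUBIC)
cv2.imwrite('pics/crop6.png',out)
E
```

```text
clock: 20.9
eef_pos: [534.2, 293.4, 118.6]
tool_rot: [3.14, -0.003, 1.622]
width: 46.6
clock: 21.32
eef_pos: [533.6, 293.2, 118.8]
tool_rot: [3.14, -0.002, 1.971]
width: 46.8
clock: 21.73
eef_pos: [533.1, 292.9, 118.9]
tool_rot: [3.141, -0.002, 2.32]
width: 46.7
clock: 22.15
eef_pos: [532.7, 292.4, 119.0]
tool_rot: [3.141, -0.002, 2.668]
width: 46.6
clock: 22.57
eef_pos: [532.6, 292.1, 119.1]
tool_rot: [3.141, -0.002, 2.841]
force: [-3.3, -1.9, 14.0]
width: 46.7
gripper_force: 62.8
clock 22.5667 at [532.6 292.1 119.1] rpy [ 1.7998e+02 -1.2000e-01  1.6275e+02] w 46.7 f [-3.3 -1.9 14. ] q [-0.57  0.71  0.04  1.74 -0.04  0.7   0.76]
tool shift [-0.002  -0.0011  0.0001] rows 1 each [-0.002  -0.0011  0.0001]
2.840523845022719 [-0.21560134  0.78793437  0.11244684] 62.8434419631958
```

View pics/crop6.png

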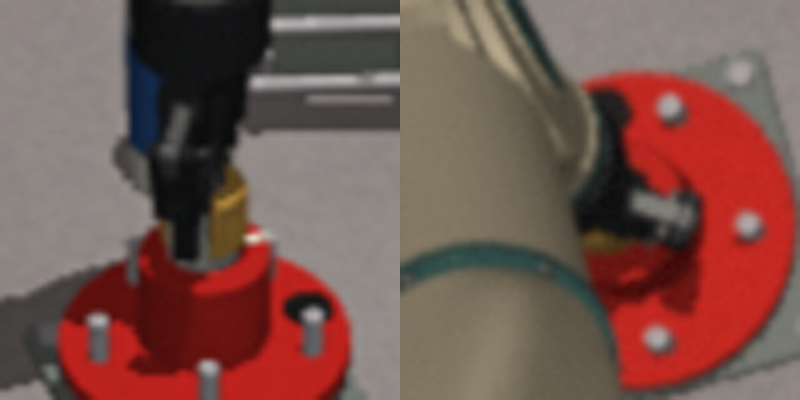

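The nut is still held (side crop 230,210). About 2.2° remain.

```bash

python3 -m handwheel '[[[0,0,-1.2],[0,0,0],1],[[0,0,-1],[0,0,0],1],[[0,0,0],[0,0,0],1],[[0,0,0],[0,0,0],1],[[0,0,0],[0,0,0],1]]'
python3 - <<'E'
from h import *
s=ctrl.read_state(); print(s['tool_rot'][2]-1.309,s['gripper_force'])
print(ctrl.finish_job())
E
```

```text
clock: 23.08
eef_pos: [532.6, 292.0, 119.2]
tool_rot: [3.141, -0.002, 2.879]
force: [-4.9, -2.4, 15.3]
width: 46.8
gripper_force: 62.9
1.5697033636785818 62.85916328430176
the job is handed in; nothing more can be done
None
```

The job is handed in at 23 s of the 64 s limit: the thermometer was held about 6 cm above the spot for over 2 s and is back upright in its stand, and the nut was bottomed, backed off 1.570 rad by the tool's turn and is still gripped at about 63 N; the pads slipped slightly at the stop, so I re-touched it gently to reset the zero, and I could not see the nut's white line to confirm the angle.

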